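Lock a twist-in column mount into the channel rail

ROBOT

A 6-joint arm with a two-finger parallel gripper is mounted at the origin on the work surface. World frame = base frame: x ahead of the robot, y to its left, z up, the work surface at z = 0. Lengths are in m, angles in rad, forces in N, time in s.
With the tool pointing down it reaches from about 0.375 to 0.9 m from the base axis. Payload 3.1 kg.
Tool frame: the origin (TCP) lies midway between the tips of the shut fingers; the grasp point (between the pads) lies 19 mm behind it; x points along the fingers, y is the direction in which the jaws open and shut, and the axes are right-handed (so a half turn about x gives the same grasp; the last joint's range is limited). The gripper opens to 87 mm and grips with 3 to 60 N. Pads are 19 mm wide; open, the fingers measure 117 mm over their backs; the gripper's body (75 mm by 190 mm) begins 51 mm behind the grasp point.
Start: joints at [-1.381, 0.527, 1.433, -0, 1.181, -0.178], TCP at [0.225, -0.583, 0.223] pointing down, gripper open.
Joint ranges: [-3.08, 3.08], [-0.75, 2.2], [0.22, 2.44], [-1.43, 4.57], [0, 2.65], [-2.85, 2.85]. Speed limits (rad/s): [2.79, 2.79, 3.14, 3.14, 3.14, 3.14].

INTERFACE

Orientations are given as a unit quaternion [x, y, z, w].
In Python, from rig import get_obs, imaging, robot gives the robot as it stands.
- The arm moves only by the shell command python3 -m inch 'ROWS' [FORCE]. ROWS is JSON, a list of rows, each a list of 3 entries, a list of its own where there are three numbers: the finger opening in mm, from 0 to 87, then the shift along the tool's x, y, z in mm, then the turn, a rotation vector about the tool's x, y, z in degrees. In form: [[grip, [dx, dy, dz], [wx, wy, wz]], ...]. A call has 1 to 12 rows; each row shifts and turns the pose as measured when the row begins, along the tool's axes as they then stand; what a row does not reach is not made up. A row lasts 1/8 s, in which the tool goes at most 62.5 mm and 10.7 degrees, less where a joint would pass 70% of its speed; a pose out of reach is approached as far as the arm can. A call with a gripper value outside its range is refused whole. The fingers move at their own pace and stop on an object; FORCE is the grip in N (left out, the last holds). Time passes only in rows, so rows that do not move let the fingers close. It gives the time, the measured TCP pose, the force and the opening at its end, in the units of the state.
- get_obs(): the state, without advancing time (a new reading comes with each control period).
- imaging.camera(name): name is "scene" or "top"; returns the picture (480x640x3 uint8, red, green, blue); there is no depth.
- imaging.camera_params(name): a dict with "camera_matrix" (3x3 intrinsics, pixels), "k1" (the pictures are not rectified: a ray, as slopes to the right and down, at radius r is drawn at 1 + k1 r^2 times it, then the intrinsics apply), "xyz" and "rotation" of the camera in the world. Camera axes: x right, y down, z forward; pixel columns grow to the right and rows downward; lengths in m; the calibration is good to about 2 mm. A picture is of the moment at which its call begins. camera_params takes no time and is no camera call.
- robot.hand_in(): hands the job in, once; it reports no verdict.
Trained networks look in the newest picture that a camera, given by its name, has taken for a name from the list of things; names that differ only in an ending like _2 or _b are one class to them, and where a whole thing is asked for, a point or a joint stands for the part that bears it (a point fixed in the world has none). Each returns a list of dicts, best first, with "confidence" (0 to 1); they miss things now and then, are a little off and sometimes report something else, mostly with a low value. They report only what shows in the picture. A call takes as long as a camera call.
- imaging.cut_out(camera, target): "pixels" (480x640 bool, what is visible of it) and "box" ([centre column, centre row, width, height] in pixels, round what is visible of it).
- imaging.tip_of(camera, target): "pixel" ([column, row] in pixels: a listed point, or the origin of a listed thing).
The state is a dict: "time": time; "q": joint angles; "joint_velocities": joint speeds; "joint_torque": joint torques, N m; "position": TCP position; "tool_rot": TCP orientation; "ft_force": force on the tool from outside, world axes, zero at the start; "moment": the same for the moment, N m; "grip_width": finger opening in m.
Only numpy, scipy, OpenCV 4.12 (cv2) and the standard library are available. Lean on these libraries where they do the work, as an engineer would, in place of code of your own. Each camera call takes 0.05 s, during which the arm holds its last target. There are 200 camera calls.

TASK

Lift the twist-in column mount out of its stand and put it into the slot of the channel rail, about midway along the rail, with its nut lengthwise. Press it down against its spring, far enough to clear the lips but without driving it solid, give it a quarter turn, and let it rise so that the grooves of the nut catch the lips; leave it standing upright, locked crosswise and free of the robot. Be gentle: never push or pull the mount against the rail with more than about 20 N, and leave the bottle, the column and the spanner alone.

Things in the scene. Friction and masses are not known exactly. Their poses are not given: they have to be found in the camera images.
- mount: Twist-in mount, about 0.13 kg, loose, upright in the stand at the start. Origin: centre of the nut's underside, z up. Steel nut 36 mm long (x), 19 mm wide (y), 9.5 mm high, two grooves across its top (along y, 3.5 mm deep, 9.5 to 15.5 mm either side of the middle). Above it a round neck, 14 mm across, then the grip. A half turn changes nothing; it may be turned in the rail either way.
- grip (a point): Centre of the mount's flat black grip, 48 mm above the mount's origin. The grip is 34 mm (mount x) by 12 mm (mount y) by 34 mm high, parallel to the nut: pinch it across its 12 mm (mount y) from above.
- neck (a point): Point on the mount's axis 20 mm above its origin. Under the nut is a white sprung foot, a disc 16 mm across; its sole is 22.5 mm below the mount's origin when free. It can be pushed up 12.5 mm before it is solid; spring 1.2 N/mm, 1.2 N when free, 16 N just before solid.
- stand: Grey plastic stand, fixed, 60 mm (x) by 40 mm (y). Origin: centre of its underside on the bench, z up. The mount's nut rests on it at 27 mm height, its length along the stand's x, with about 1 mm play inside ribs 4 mm high: lift it straight up.
- rail: Fixed aluminium base plate 84 mm (x) by 230 mm (y) by 8 mm, four posts 62 mm high at x +-30, y +-95 mm. Origin: centre of its underside, z up, y along the rail. Between the posts a steel channel, open upward, 48 mm wide, 220 long, 32 high, slot centred over the y axis. Its underside is clamped 8 to 30 mm above the origin: the height differs each time and is not reported; feel for it.
- plate_mid (a point): Top of the rail's base plate, 8 mm above its origin, under the middle of the channel. Above the channel's underside: floor 2.5 mm, lip tops 32 mm. Slot 22 mm wide between 3 mm thick lip edges that turn down to 25 mm; 43 mm wide inside. Nut's underside is at 25 mm when the foot meets the floor, can turn below 15.5 mm (12.6 N), foot solid at 12.5 mm (16 N), locked at 19 mm (8.4 N).
- bottle: Bystander: amber glass bottle, 60 mm across, 120 mm high. Origin: centre of its underside.
- column: Bystander: steel chromatography column with black square ends, 162 mm long, 20 mm high, lying on the bench. Origin: centre of its underside; x along it.
- spanner: Bystander: steel spanner, 150 mm long, lying on the bench. Origin: its underside; x along it.

How it is judged:
On the way:
1. the mount stands lengthwise in the slot (angle between the x axis of mount and the y axis of rail, either way round below 0.2 rad and z of mount in the frame of rail below 0.0465 m and x of mount in the frame of rail between -0.006 and 0.006 m and y of mount in the frame of rail between -0.03 and 0.03 m), for 0.1 s.
At the end, for the whole second after the job is handed in: The mount stands upright (4 deg) in the slot, its nut crosswise (8.5 deg) and sprung up against the lips (over 7 N) (underside 25 to 51 mm above the rail origin, by channel height), within 4 mm of the slot centre and 25 mm of the rail middle, at rest and released (angle between the x axis of mount and the x axis of rail, either way round below 0.15 rad and x of mount in the frame of rail between -0.004 and 0.004 m and y of mount in the frame of rail between -0.025 and 0.025 m and z of mount in the frame of rail between 0.025 and 0.051 m and contact force between mount and rail above 7 N and angle between mount's own z axis and vertical below 0.07 rad and linear speed of mount below 0.02 m/s and angular speed of mount below 0.2 rad/s and contact force between the fingers and mount below 0.1 N); the robot touches nothing.
It fails at once if the mount's contacts with the rail (foot and lips added up) pass 40 N (contact force between mount and rail above 40 N).
It fails at once if the bottle is disturbed (moved more than 20 mm) (distance of bottle from where it was at the start of the episode above 0.02 m).
It fails at once if the column is disturbed (moved more than 20 mm) (distance of column from where it was at the start of the episode above 0.02 m).
It fails at once if the spanner is disturbed (moved more than 20 mm) (distance of spanner from where it was at the start of the episode above 0.02 m).
It also fails if it takes over 61 s, if anything falls off the work surface, if the arm or the gripper's body presses on something with over 40 N, if the wrist force passes 120 N, or if a joint passes its speed limit or range.

## Working session

There is one attempt and no reset: what is moved stays moved. The work goes in short steps, Python scripts to look and compute and a shell command to move; the robot and the scene stay as the last step left them, time stands still between calls to the robot, and variables do not carry over. Pictures are saved under pics/ and viewed, about 8 in all and at most 12, crops included, and the job is handed in when it is done.

```bash
ls; mkdir -p pics; cat > h.py <<'E'
import numpy as np, cv2
from rig import get_obs, imaging, robot
from scipy.spatial.transform import Rotation as R
def params(c):
    p=imaging.camera_params(c); K=np.array(p["camera_matrix"]); Rm=np.array(p["rotation"])
    if Rm.shape!=(3,3): Rm=R.from_quat(Rm.ravel()).as_matrix()
    return K,p["k1"],np.array(p["xyz"]),Rm
def ray(c,px):
    K,k1,o,Rm=params(c)
    d=cv2.undistortPoints(np.array([[px]],float),K,np.array([k1,0,0,0,0.]))[0,0]
    v=Rm@np.array([d[0],d[1],1]); return o,v/np.linalg.norm(v)
def at_z(c,px,z):
    o,v=ray(c,px); return o+v*(z-o[2])/v[2]
def tri(p1,p2):
    o1,v1=ray("scene",p1);o2,v2=ray("top",p2)
    t=np.linalg.lstsq(np.c_[v1,-v2],o2-o1,rcond=None)[0]
    a=o1+t[0]*v1;b=o2+t[1]*v2; return (a+b)/2,np.linalg.norm(a-b)
def proj(c,X):
    K,k1,o,Rm=params(c); return cv2.projectPoints(np.atleast_2d(X).astype(float),cv2.Rodrigues(Rm.T)[0],-Rm.T@o,K,np.array([k1,0,0,0,0.]))[0][:,0]
E
python3 - <<'E'
from h import *
for c in("scene","top"):
    im=imaging.camera(c); cv2.imwrite(f"pics/{c}0.png",im[:,:,::-1])
    print(c,{k:np.round(v,3).tolist() for k,v in imaging.camera_params(c).items()})
P={}
for t in("mount","grip","neck","stand","rail","plate_mid","bottle","column","spanner"):
    for c in("scene","top"):
        r=imaging.tip_of(c,t)
        for d in r[:2]: print(t,c,np.round(d["pixel"],1),round(d["confidence"],2))
        if r:P[t,c]=r[0]["pixel"]
    if (t,"scene") in P and (t,"top") in P: print("  tri",t,*tri(P[t,"scene"],P[t,"top"]))
o=get_obs();print(o["position"],o["tool_rot"],o["ft_force"],o["time"],o["grip_width"])
print(R.from_quat(o["tool_rot"]).as_matrix().round(3))
E
```

```text
pics
scene {'camera_matrix': [[440.909, 0.0, 310.299], [0.0, 440.909, 237.036], [0.0, 0.0, 1.0]], 'k1': -0.012, 'xyz': [0.895, -0.401, 0.519], 'rotation': [0.883, 0.249, -0.115, -0.381]}
top {'camera_matrix': [[437.895, 0.0, 320.566], [0.0, 437.895, 248.101], [0.0, 0.0, 1.0]], 'k1': -0.012, 'xyz': [0.565, -0.02, 0.791], 'rotation': [-0.695, 0.716, -0.044, 0.045]}
mount scene [164.7 303.9] 0.92
mount top [419.3 335. ] 0.75
  tri mount [ 0.50752401 -0.18324692  0.02816807] 0.003920317305053139
grip scene [155.8 286.5] 0.57
grip top [426.1 336.6] 0.56
  tri grip [ 0.50739662 -0.18578806  0.0682843 ] 0.003060074078681081
neck top [421.5 335.4] 0.63
stand scene [169.  311.6] 0.82
stand scene [161.8 295.3] 0.26
stand top [417.3 334.5] 0.88
  tri stand [ 0.5079427  -0.18279989  0.01010373] 0.006302502856041994
rail scene [303.5 195.5] 0.64
rail top [223.7 335.3] 0.83
  tri rail [ 0.51719161  0.16042984 -0.00422981] 0.009038274553312168
plate_mid scene [302.1 191.3] 0.85
plate_mid top [222.6 339.4] 0.64
  tri plate_mid [0.51167999 0.16172395 0.00271455] 0.01189626691592296
bottle scene [360.6 279.1] 0.73
bottle top [293.2 225.6] 0.86
  tri bottle [ 0.71056457  0.02996444 -0.00679759] 0.003242091757341662
column scene [322.1 404.5] 0.68
column top [406.  191.1] 0.6
  tri column [ 7.66740774e-01 -1.81321013e-01 -4.17097325e-04] 0.0008173535307346476
spanner scene [429.7 228.5] 0.64
spanner scene [301.  192.1] 0.33
spanner top [222.1 337. ] 0.73
spanner top [203.6 200.2] 0.55
  tri spanner [ 0.6349471   0.18712651 -0.01391547] 0.25443003468490166
[ 0.22475836 -0.58319336  0.22258558] [-0.69517736 -0.12927907  0.69518902 -0.12933518] [ 0.08457081  0.27760358 -0.45178822] 1.0 0.08714428516753803
[[-0.     0.36  -0.933]
 [-0.    -0.933 -0.36 ]
 [-1.     0.     0.   ]]
```

View pics/top0.png

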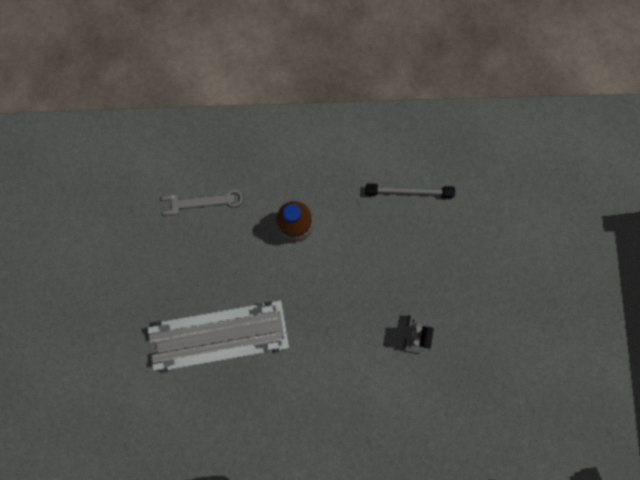

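View pics/scene0.png

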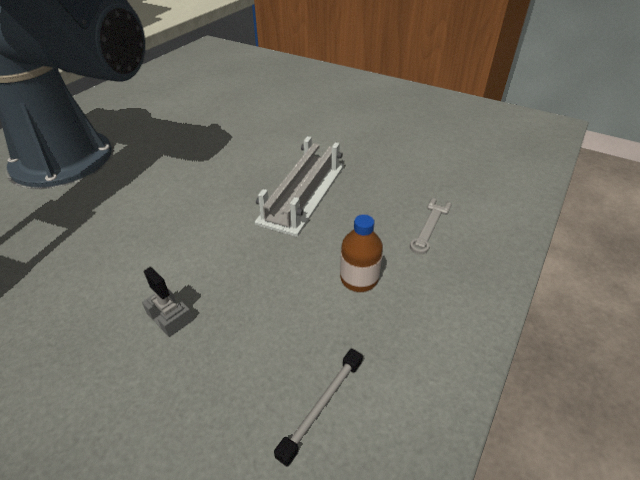

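Top: the stand and mount are at (417,335), and the rail runs (150,350)–(285,325), tilted a few degrees. The bottle is at (295,222), clear of the path. In the scene view, the mount is at (160,295) and the rail at (302,190). Next I'll zoom in to get the yaws.

```bash
python3 - <<'E'
from h import *
t=cv2.imread("pics/top0.png");s=cv2.imread("pics/scene0.png")
def up(im,x,y,w,h,k): return cv2.resize(im[y:y+h,x:x+w],None,fx=k,fy=k,interpolation=cv2.INTER_CUBIC)
A=up(t,140,290,160,90,5)            # 800x450
cv2.imwrite("pics/c1.png",np.clip(A*1.8,0,255).astype(np.uint8))
B=np.hstack([up(t,385,305,60,60,6.5),up(s,130,260,60,80,6.5)[:390]])
cv2.imwrite("pics/c2.png",np.clip(B*1.8,0,255).astype(np.uint8))
for c in("scene","top"):
  imaging.camera(c)
  for n in("rail","stand","mount","grip"):
    for d in imaging.cut_out(c,n)[:1]:
      m=d["pixels"].astype(np.uint8); r=cv2.minAreaRect(np.argwhere(m)[:,::-1].astype(np.float32)); 
      print(c,n,round(d["confidence"],2),m.sum(),np.round(cv2.boxPoints(r),1).tolist())
E
```

```text
scene rail 0.89 4369 [[243.39999389648438, 215.89999389648438], [308.1000061035156, 122.9000015258789], [353.79998779296875, 154.6999969482422], [289.1000061035156, 247.6999969482422]]
scene stand 0.95 1096 [[138.10000610351562, 304.1000061035156], [164.6999969482422, 280.79998779296875], [195.6999969482422, 316.20001220703125], [169.10000610351562, 339.5]]
scene mount 0.63 751 [[138.0, 272.0], [156.0, 263.0], [178.39999389648438, 307.79998779296875], [160.39999389648438, 316.79998779296875]]
scene grip 0.55 725 [[138.0, 272.0], [155.1999969482422, 263.3999938964844], [177.60000610351562, 308.20001220703125], [160.39999389648438, 316.79998779296875]]
top rail 0.86 6479 [[145.60000610351562, 321.8999938964844], [280.8999938964844, 299.3999938964844], [289.3999938964844, 350.29998779296875], [154.10000610351562, 372.79998779296875]]
top stand 0.67 532 [[401.8999938964844, 349.3999938964844], [407.5, 315.1000061035156], [433.3999938964844, 319.29998779296875], [427.8999938964844, 353.6000061035156]]
top mount 0.63 378 [[411.29998779296875, 345.3999938964844], [414.0, 323.8999938964844], [433.0, 326.20001220703125], [430.29998779296875, 347.79998779296875]]
top grip 0.69 372 [[409.70001220703125, 343.20001220703125], [414.79998779296875, 322.8999938964844], [434.5, 327.8999938964844], [429.5, 348.1000061035156]]
```

View pics/c1.png

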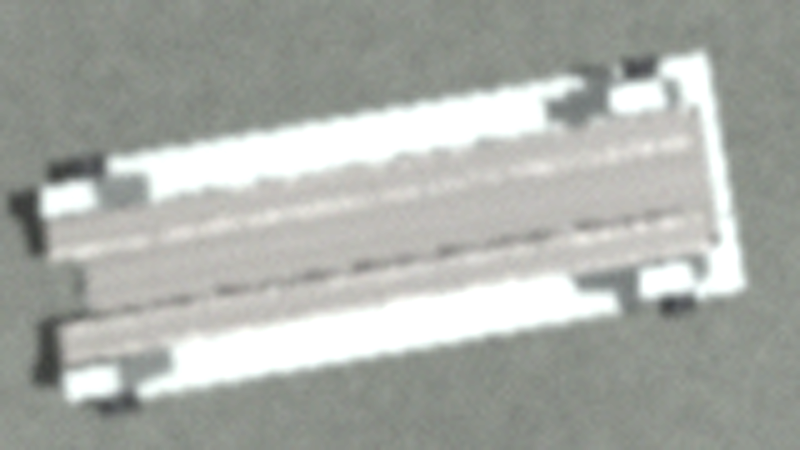

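View pics/c2.png

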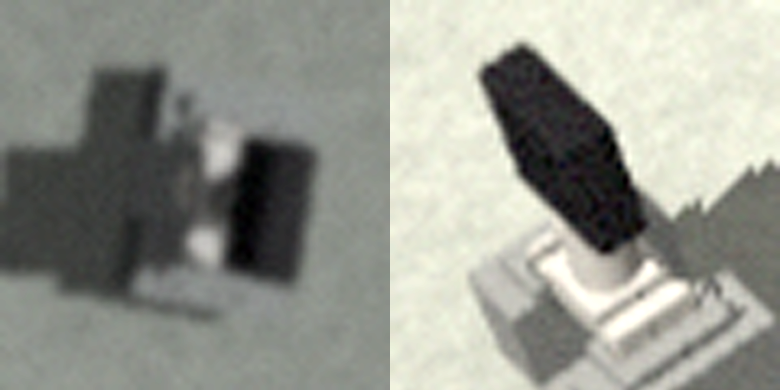

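```bash
cat >> h.py <<'E'
def pose(x,y,z,yaw,P): return P@R.from_euler('z',yaw).as_matrix().T+[x,y,z]
def box(cx,cy,z0,z1,a,b): return np.array([[cx+i*a/2,cy+j*b/2,z] for z in(z0,z1) for i,j in((-1,-1),(1,-1),(1,1),(-1,1))])
def hull(c,P):
    m=np.zeros((480*4,640*4),np.uint8); h=cv2.convexHull(proj(c,P).astype(np.float32))
    cv2.fillConvexPoly(m,np.round((h+.5)*4).astype(np.int32),1); return cv2.resize(m.astype(np.float32),(640,480),interpolation=cv2.INTER_AREA)
E
python3 - <<'E'
from h import *
from scipy.optimize import minimize
t=cv2.imread("pics/top0.png");s=cv2.imread("pics/scene0.png"); I={"top":t,"scene":s}
# rail plate from top picks
f=lambda u,v:((u+.5)/5-.5+140,(v+.5)/5-.5+290)
g=lambda u,v,z:at_z("top",f(u,v),z)[:2]
lo=[g(165,397,.008),g(745,290,.004)]; upr=[g(110,160,.0),g(708,52,.004)]
for a,b in(lo,upr): d=a-b; print("edge",a,b,"yaw(y axis)",np.degrees(np.arctan2(-d[0],d[1])))
print("width",np.linalg.norm(upr[1]-lo[1]))
yr=np.mean([np.arctan2(-(a-b)[0],(a-b)[1]) for a,b in(lo,upr)])
c=(upr[1]+lo[1])/2+ .115*np.array([-np.sin(yr),np.cos(yr)]); print("rail",c,np.degrees(yr))
# grip fit
G=box(0,0,.031,.065,.034,.012)
M={}
for cn,(x0,x1,y0,y1) in {"top":(418,440,320,352),"scene":(138,178,260,305)}.items():
    k=np.zeros((480,640),np.float32); gr=I[cn].max(2); k[y0:y1,x0:x1]=np.clip((75-gr[y0:y1,x0:x1].astype(float))/40,0,1) if cn=="scene" else np.clip((44-gr[y0:y1,x0:x1].astype(float))/25,0,1)
    M[cn]=k; print(cn,k.sum())
for cams in(("top",),("scene",),("top","scene")):
    def cost(p): return sum(np.abs(hull(cn,pose(p[0]/100,p[1]/100,.027,p[2]/10,G))-M[cn]).sum() for cn in cams)
    best=min((minimize(cost,[50.7,-18.5,y0],method="Nelder-Mead",options=dict(initial_simplex=[[50.7,-18.5,y0],[51.2,-18.5,y0],[50.7,-18,y0],[50.7,-18.5,y0+1]])) for y0 in(-2,-1,0,1,2)),key=lambda r:r.fun)
    print(cams,best.x/[100,100,10],np.degrees(best.x[2]/10),best.fun)
p=best.x
S=box(0,0,0,.027,.06,.04)
out=[]
RL=[box(0,0,0,.008,.084,.23)]+[box(i,j,.008,.062,.01,.01) for i in(-.03,.03) for j in(-.095,.095)]
def draw(cn,x0,y0,w,h,k):
    im=np.clip(cv2.resize(I[cn][y0:y0+h,x0:x0+w],None,fx=k,fy=k,interpolation=cv2.INTER_CUBIC)*1.6,0,255).astype(np.uint8)
    def dr(P,col):
        q=np.round((proj(cn,P)-[x0,y0]+.5)*k).astype(int)
        for a,b in((0,1),(1,2),(2,3),(3,0),(4,5),(5,6),(6,7),(7,4),(0,4),(1,5),(2,6),(3,7)): cv2.line(im,tuple(map(int,q[a])),tuple(map(int,q[b])),col,1)
    dr(pose(p[0]/100,p[1]/100,.027,p[2]/10,G),(0,0,255)); dr(pose(p[0]/100,p[1]/100,0,p[2]/10,S),(0,255,0))
    for b in RL: dr(pose(*c,0,yr,b),(0,0,255))
    return im
a=np.hstack([draw("top",140,290,160,90,3),draw("top",385,300,80,67,4)[:270]])
b=np.hstack([draw("scene",235,125,125,120,3),draw("scene",130,255,80,90,4)])
W=max(a.shape[1],b.shape[1]);H=np.vstack([np.pad(z,((0,0),(0,W-z.shape[1]),(0,0))) for z in(a,b)]);print(H.shape);cv2.imwrite("pics/ov.png",H)
E
```

```text
edge [0.45900042 0.24453616] [0.48948233 0.04136708] yaw(y axis) 8.532569747208976
edge [0.54118798 0.26785864] [0.57318748 0.0528008 ] yaw(y axis) 8.46322276414337
width 0.08448243673502895
rail [0.514341   0.16082139] 8.497896255676173
top 191.56
scene 443.44998
('top',) [ 0.50880667 -0.1827584  -0.22735769] -13.026635840103797 89.26499938964844
('scene',) [ 0.51193408 -0.18370921 -0.25621892] -14.680262985850176 83.75000762939453
('top', 'scene') [ 0.50928263 -0.18269982 -0.26741414] -15.321701578722273 181.03500366210938Traceback (most recent call last):
  File "<stdin>", line 34, in <module>
    return _nx.concatenate(arrs, 1, dtype=dtype, casting=casting)
           ~~~~~~~~~~~~~~~^^^^^^^^^^^^^^^^^^^^^^^^^^^^^^^^^^^^^^^
ValueError: all the input array dimensions except for the concatenation axis must match exactly, but along dimension 0, the array at index 0 has size 270 and the array at index 1 has size 268
```

```bash
cat > d.py <<'E'
from h import *
I={"top":cv2.imread("pics/top0.png"),"scene":cv2.imread("pics/scene0.png")}
f=lambda u,v:((u+.5)/6.5-.5+385,(v+.5)/6.5-.5+305)
q=[(318,147),(300,280)]
a,b=[at_z("top",f(*v),.092)[:2] for v in q]; ym=np.arctan2((a-b)[1],(a-b)[0]); m=(a+b)/2+.006*np.array([-np.sin(ym),np.cos(ym)])
print("grip top pick",a,b,np.linalg.norm(a-b),np.degrees(ym),m)
a2,b2=[at_z("top",f(*v),0.0)[:2] for v in((165,68),(220,318))]; 
import sys
c=(.5143,.1608);yr=np.radians(8.5)
G=box(0,0,.031,.065,.034,.012);S=box(0,0,0,.027,.06,.04)
RL=[box(0,0,0,.008,.084,.23)]+[box(i,j,.008,.062,.01,.01) for i in(-.03,.03) for j in(-.095,.095)]
def draw(cn,x0,y0,w,h,k):
    im=np.clip(cv2.resize(I[cn][y0:y0+h,x0:x0+w],None,fx=k,fy=k,interpolation=cv2.INTER_CUBIC)*1.6,0,255).astype(np.uint8)
    def dr(P,col):
        q=np.round((proj(cn,P)-[x0,y0]+.5)*k).astype(int)
        for a,b in((0,1),(1,2),(2,3),(3,0),(4,5),(5,6),(6,7),(7,4),(0,4),(1,5),(2,6),(3,7)): cv2.line(im,tuple(map(int,q[a])),tuple(map(int,q[b])),col,1)
    dr(pose(*m,.027,ym,G),(0,0,255)); dr(pose(*m,0,ym,S),(0,255,0))
    for b in RL: dr(pose(*c,0,yr,b),(0,0,255))
    return im
a=np.hstack([draw("top",140,290,160,90,3),draw("top",390,300,78,90,3)])
b=np.hstack([draw("scene",235,130,125,115,3),draw("scene",130,255,85,115,3)])
W=max(a.shape[1],b.shape[1]);H=np.vstack([np.pad(z,((0,0),(0,W-z.shape[1]),(0,0))) for z in(a,b)]);print(H.shape);cv2.imwrite("pics/ov.png",H)
E
python3 d.py
```

```text
grip top pick [ 0.52244383 -0.19399694] [ 0.49106125 -0.18773124] 0.03200196195957789 -11.290941358731665 [ 0.50792729 -0.18498022]
(615, 714, 3)
```

View pics/ov.png

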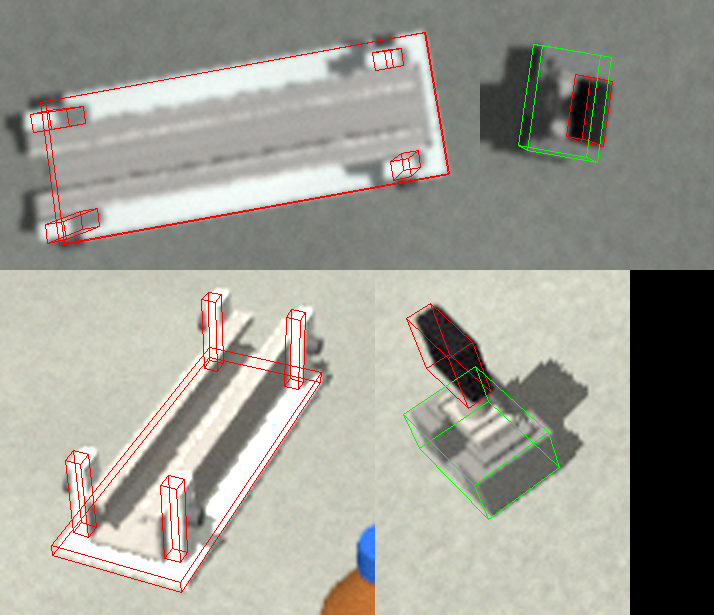

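The rail model matches in both views; in the scene view it sits about 1–2 px left. The mount is near (0.509,-0.1845) with yaw about -12°. Now I'll move above it.

```bash
cat > to.py <<'E'
import sys
from h import *
o=get_obs(); Rm=R.from_quat(o["tool_rot"]).as_matrix(); p=np.array(o["position"])
print("t",round(o["time"],2),"p",p.round(4),"yaw",np.degrees(np.arctan2(Rm[1,1],Rm[0,1])).round(2),"tilt",np.degrees(np.arccos(-Rm[2,0])).round(2),"F",np.round(o["ft_force"],2),"M",np.round(o["moment"],2),"w",round(o["grip_width"]*1e3,1),"q6",round(o["q"][5],2))
if len(sys.argv)>3:
    d=(Rm.T@(np.array(sys.argv[1:4],float)-p))*1e3; print("tool delta mm",d.round(1))
    if len(sys.argv)>4: print("turn wx deg",-(float(sys.argv[4])-np.degrees(np.arctan2(Rm[1,1],Rm[0,1]))))
E
python3 -m inch '[[87,[0,0,0],[8.4,0,0]],[87,[0,0,0],[8.4,0,0]],[87,[0,0,0],[8.4,0,0]],[87,[0,0,0],[8.4,0,0]]]' 20; python3 to.py .509 -.1845 .2 -102.5
```

```text
time: 2.0
position: [0.2248, -0.5831, 0.2225]
tool_rot: [0.702, -0.084, -0.702, -0.084]
ft_force: [0.1, 0.4, 0.3]
grip_width: 0.0869
t 2.0 p [ 0.2248 -0.5831  0.2225] yaw -103.61 tilt 0.01 F [0.11 0.4  0.31] M [ 0.04 -0.01 -0.03] w 86.9 q6 0.43
tool delta mm [  22.6 -454.3 -182.4]
turn wx deg -1.1129751579626515
```

```bash
python3 -m inch '[[87,[2,-45,-18],[-1,0,0]],[87,[2,-45,-18],[0,0,0]],[87,[2,-45,-18],[0,0,0]],[87,[2,-45,-18],[0,0,0]],[87,[2,-45,-18],[0,0,0]],[87,[2,-45,-18],[0,0,0]],[87,[2,-45,-18],[0,0,0]],[87,[2,-45,-18],[0,0,0]],[87,[2,-45,-18],[0,0,0]],[87,[2,-45,-18],[0,0,0]],[87,[0,0,0],[0,0,0]]]'; python3 to.py .509 -.1845 .1 -102.5
```

```text
time: 3.38
position: [0.5097, -0.1761, 0.2023]
tool_rot: [0.705, -0.082, -0.7, -0.077]
ft_force: [-1.7, 0.9, -0.3]
grip_width: 0.087
t 3.38 p [ 0.5097 -0.1761  0.2023] yaw -102.85 tilt 0.53 F [-1.69  0.91 -0.27] M [ 0.03  0.01 -0.04] w 87.0 q6 1.26
tool delta mm [102.4   7.7  -0.5]
turn wx deg -0.3496540004021256
```

```bash
python3 -m inch '[[87,[48,7,0],[0,0,0]],[87,[46,1,0],[0,0,0]],[87,[0,0,0],[0,0,0]]]'; python3 to.py .509 -.1845 .06 -102.5
python3 - <<'E'
from h import *
t=imaging.camera("top");s=imaging.camera("scene")
u=lambda im,x,y:cv2.resize(im[y:y+100,x:x+100,::-1],None,fx=4,fy=4,interpolation=cv2.INTER_CUBIC)
o=np.hstack([u(t,370,280),u(s,110,215)]);cv2.imwrite("pics/g1.png",np.clip(o*1.6,0,255).astype(np.uint8))
E
```

```text
time: 3.75
position: [0.51, -0.1873, 0.1082]
tool_rot: [0.707, -0.082, -0.699, -0.075]
ft_force: [0.3, 0.4, 0.7]
grip_width: 0.0868
t 3.75 p [ 0.51   -0.1873  0.1082] yaw -102.78 tilt 0.88 F [0.28 0.38 0.73] M [0.03 0.   0.  ] w 86.8 q6 1.24
tool delta mm [48.2 -3.   2.2]
turn wx deg -0.2799793553118377
```

View pics/g1.png

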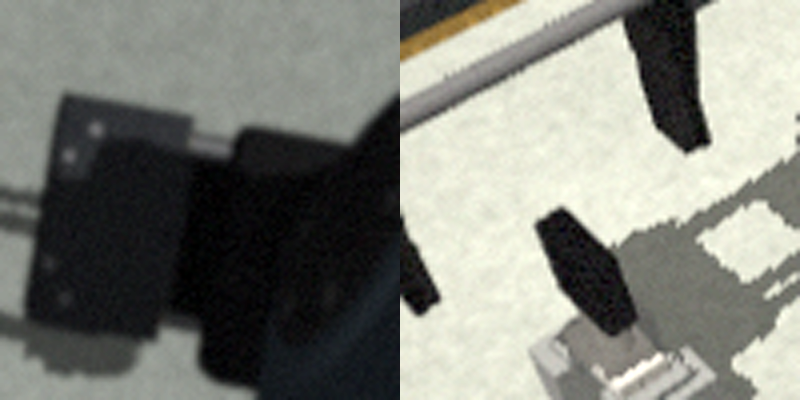

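```bash
cat >> to.py <<'E'
dn=Rm.T@np.array([0,0,-1.]); print("level turn deg (wy,wz)",np.degrees([-dn[2],dn[1]]).round(2))
E
python3 to.py; python3 -m inch '[[87,[24,-3,2],[0,0,0]],[87,[0,0,0],[0,0,0]]]'; python3 to.py .509 -.1845 .06 -102.5
```

```text
t 3.85 p [ 0.5126 -0.1887  0.1114] yaw -102.78 tilt 1.31 F [-0.12  0.52  0.16] M [ 0.08 -0.02 -0.  ] w 87.0 q6 1.24
level turn deg (wy,wz) [-1.13 -0.66]
time: 4.1
position: [0.5143, -0.1882, 0.0915]
tool_rot: [0.712, -0.085, -0.693, -0.073]
ft_force: [0.2, 0.3, -0.0]
grip_width: 0.0868
t 4.1 p [ 0.5143 -0.1882  0.0915] yaw -102.85 tilt 1.81 F [ 0.24  0.32 -0.03] M [ 0.11 -0.    0.01] w 86.8 q6 1.25
tool delta mm [31.2 -2.9  6.9]
turn wx deg -0.3462563103966829
level turn deg (wy,wz) [-1.6  -0.83]
```

```bash
python3 -m inch '[[87,[0,0,0],[0,-1.6,-0.8]],[87,[0,0,0],[0,0,0]]]'; python3 to.py .509 -.1845 .06 -102.5;  python3 -m inch '[[87,[0,0,0],[0,0,0]],[87,[0,0,0],[0,0,0]]]'; python3 to.py .509 -.1845 .06 -102.5
```

```text
time: 4.35
position: [0.5169, -0.1902, 0.0961]
tool_rot: [0.705, -0.08, -0.7, -0.078]
ft_force: [0.6, 1.0, 0.2]
grip_width: 0.0874
t 4.35 p [ 0.5169 -0.1902  0.0961] yaw -102.84 tilt 0.46 F [0.6  1.04 0.16] M [ 0.02  0.01 -0.02] w 87.4 q6 1.24
tool delta mm [36.  -3.9  9.2]
turn wx deg -0.34492512840699874
level turn deg (wy,wz) [-0.43 -0.18]
time: 4.6
position: [0.5178, -0.1909, 0.0983]
tool_rot: [0.707, -0.081, -0.699, -0.077]
ft_force: [-0.2, 0.3, 0.2]
grip_width: 0.0868
t 4.6 p [ 0.5178 -0.1909  0.0983] yaw -102.85 tilt 0.72 F [-0.24  0.31  0.21] M [0.09 0.02 0.02] w 86.8 q6 1.24
tool delta mm [38.2 -4.5 10.4]
turn wx deg -0.3488273449340227
level turn deg (wy,wz) [-0.66 -0.27]
```

```bash
python3 -m inch '[[87,[5,-3,6],[0,-0.4,-0.2]],[87,[6,-2,4],[0,-0.4,-0.2]],[87,[12,-0.5,1.5],[0,-0.2,-0.1]],[87,[12,-0.5,1.5],[0,-0.1,-0.1]],[87,[1.1,-0.25,0.5],[0,-0.1,-0.05]],[87,[1.1,-0.25,0.5],[0,-0.1,-0.05]]]'; python3 to.py .509 -.1845 .06 -102.5
```

```text
time: 5.35
position: [0.5036, -0.1799, 0.0575]
tool_rot: [-0.698, 0.075, 0.708, 0.083]
ft_force: [0.6, -0.8, -0.3]
grip_width: 0.0871
t 5.35 p [ 0.5036 -0.1799  0.0575] yaw -102.84 tilt 1.02 F [ 0.58 -0.77 -0.27] M [ 0.   -0.01  0.02] w 87.1 q6 1.24
tool delta mm [-2.6  3.3 -6.2]
turn wx deg -0.33581992877735445
level turn deg (wy,wz) [0.88 0.53]
```

```bash
for i in 1 2 3; do python3 -m inch '[[87,[0,0,0],[0,0,0]]]' >/dev/null; python3 to.py .509 -.1845 .06 -102.5; done
```

```text
t 5.47 p [ 0.5037 -0.18    0.0574] yaw -102.84 tilt 1.02 F [ 0.08  0.2  -0.05] M [ 0.03 -0.    0.02] w 87.4 q6 1.24
tool delta mm [-2.7  3.2 -6.1]
turn wx deg -0.3366028474526104
level turn deg (wy,wz) [0.88 0.53]
t 5.6 p [ 0.504  -0.1801  0.0576] yaw -102.84 tilt 0.98 F [-0.36  0.1  -0.18] M [ 0.07 -0.   -0.04] w 87.1 q6 1.24
tool delta mm [-2.5  3.1 -5.9]
turn wx deg -0.3397393885820321
level turn deg (wy,wz) [0.84 0.52]
t 5.72 p [ 0.5042 -0.1803  0.0579] yaw -102.84 tilt 0.94 F [-0.43 -0.11 -0.3 ] M [0.05 0.   0.03] w 87.0 q6 1.24
tool delta mm [-2.2  3.  -5.6]
turn wx deg -0.33908522944130937
level turn deg (wy,wz) [0.8 0.5]
```

```bash
python3 -m inch '[[87,[-1.5,3,-5.5],[-0.3,0.8,0.5]],[87,[0.3,0,0.2],[0,0,0]]]'>/dev/null; python3 to.py .509 -.1845 .06 -102.5;python3 -m inch '[[87,[0.2,0,0],[0,0,0]]]'>/dev/null; python3 to.py .509 -.1845 .06 -102.5
```

```text
t 5.97 p [ 0.5094 -0.1849  0.0596] yaw -102.51 tilt 0.14 F [-0.47  1.29 -0.43] M [0.05 0.04 0.01] w 86.6 q6 1.23
tool delta mm [-0.4 -0.3  0.5]
turn wx deg -0.011544384351708459
level turn deg (wy,wz) [-0.13 -0.06]
t 6.1 p [ 0.5094 -0.1849  0.0594] yaw -102.51 tilt 0.14 F [-0.68 -0.57 -0.27] M [0.02 0.04 0.02] w 87.1 q6 1.24
tool delta mm [-0.6 -0.3  0.5]
turn wx deg -0.012831487832642097
level turn deg (wy,wz) [-0.13 -0.06]
```

```bash
python3 -m inch '[[10,[0.2,0,0],[0,0,0]],[10,[0.2,0,0],[0,0,0]],[10,[0.2,0,0],[0,0,0]],[10,[0.2,0,0],[0,0,0]],[10,[0.2,0,0],[0,0,0]],[10,[0.2,0,0],[0,0,0]]]' 6; python3 to.py .509 -.1845 .06 -102.5
```

```text
time: 6.85
position: [0.5092, -0.1848, 0.058]
tool_rot: [0.703, -0.077, -0.702, -0.077]
ft_force: [0.3, -0.2, -0.2]
grip_width: 0.0347
t 6.85 p [ 0.5092 -0.1848  0.058 ] yaw -102.51 tilt 0.11 F [ 0.28 -0.15 -0.24] M [ 0.08  0.   -0.02] w 34.7 q6 1.24
tool delta mm [-2.  -0.2  0.3]
turn wx deg -0.009223281683460982
level turn deg (wy,wz) [-0.1  -0.05]
```

```bash
python3 -m inch '[[10,[-1,0,0],[0,0,0]],[10,[-0.5,0,0],[0,0,0]],[10,[0,0,0],[0,0,0]],[10,[0,0,0],[0,0,0]],[10,[0,0,0],[0,0,0]]]' 6; python3 to.py .509 -.1845 .06 -102.5
```

```text
time: 7.48
position: [0.5092, -0.1848, 0.0597]
tool_rot: [0.704, -0.077, -0.702, -0.077]
ft_force: [-0.7, -0.1, -0.8]
grip_width: 0.0117
t 7.47 p [ 0.5092 -0.1848  0.0597] yaw -102.51 tilt 0.11 F [-0.72 -0.08 -0.79] M [0.05 0.01 0.05] w 11.7 q6 1.24
tool delta mm [-0.3 -0.2  0.3]
turn wx deg -0.013836395648496591
level turn deg (wy,wz) [-0.1  -0.05]
```

```bash
python3 -m inch '[[10,[0,0,0],[0,0,0]],[10,[0,0,0],[0,0,0]],[10,[-3,0,0],[0,0,0]],[10,[-5,0,0],[0,0,0]],[10,[-20,0,0],[0,0,0]],[10,[-40,0,0],[0,0,0]],[10,[-50,0,0],[0,0,0]],[10,[0,0,0],[0,0,0]],[10,[0,0,0],[0,0,0]]]' 35; python3 to.py .5143 .1608 .17 8.5
```

```text
time: 8.6
position: [0.5075, -0.1837, 0.1805]
tool_rot: [-0.702, 0.077, 0.704, 0.077]
ft_force: [-0.3, 0.7, -2.0]
grip_width: 0.0117
t 8.6 p [ 0.5075 -0.1837  0.1805] yaw -102.52 tilt 0.14 F [-0.27  0.66 -2.02] M [0.04 0.07 0.04] w 11.7 q6 1.23
tool delta mm [  10.9 -337.8   68. ]
turn wx deg -111.0169084534795
level turn deg (wy,wz) [0.14 0.04]
```

```bash
python3 -m inch '[[10,[0,0,0],[-10,0,0]],[10,[0,0,0],[-10,0,0]],[10,[0,0,0],[-10,0,0]],[10,[0,0,0],[-10,0,0]],[10,[0,0,0],[-10,0,0]],[10,[0,0,0],[-10,0,0]],[10,[0,0,0],[-10,0,0]],[10,[0,0,0],[-10,0,0]],[10,[0,0,0],[-10,0,0]],[10,[0,0,0],[-10,0,0]],[10,[0,0,0],[-10,0,0]],[10,[0,0,0],[0,0,0]]]'>/dev/null; python3 to.py .5143 .1608 .17 8.5
python3 -m inch '[[10,[0,7,-40],[0,0,0]],[10,[0,7,-40],[0,0,0]],[10,[0,7,-40],[0,0,0]],[10,[0,7,-40],[0,0,0]],[10,[0,7,-40],[0,0,0]],[10,[0,7,-40],[0,0,0]],[10,[0,7,-40],[0,0,0]],[10,[0,0,0],[0,0,0]],[10,[0,0,0],[0,0,0]]]'>/dev/null; python3 to.py .5143 .1608 .17 8.5
```

```text
t 10.1 p [ 0.4943 -0.1761  0.1599] yaw 11.05 tilt 2.7 F [ 0.19  1.37 -0.71] M [ 0.   -0.13 -0.05] w 11.9 q6 -0.75
tool delta mm [  -2.5   83.8 -327. ]
turn wx deg 2.547774062290312
level turn deg (wy,wz) [-1.83  1.98]
t 11.22 p [0.489  0.1158 0.16  ] yaw 9.25 tilt 3.35 F [-0.56  1.03 -1.59] M [-0.09 -0.14  0.04] w 11.8 q6 -0.19
tool delta mm [-10.1  31.7 -40.7]
turn wx deg 0.7520038524719102
level turn deg (wy,wz) [-1.99  2.7 ]
```

```bash
python3 -m inch '[[10,[-4,16,-20],[0.7,-1,1.4]],[10,[-4,15,-20],[0,-1,1.4]],[10,[0,0,0],[0,0,0]],[10,[0,0,0],[0,0,0]]]'>/dev/null; python3 to.py .5143 .1608 .17 8.5
python3 -m inch '[[10,[0,0,0],[0,0,0]],[10,[0,0,0],[0,0,0]]]'>/dev/null; python3 to.py .5143 .1608 .17 8.5
```

```text
t 11.72 p [0.5138 0.1557 0.1662] yaw 7.86 tilt 0.21 F [ 0.1  -0.45 -1.99] M [-0.04 -0.17  0.07] w 12.0 q6 -0.05
tool delta mm [-3.8  1.2 -5. ]
turn wx deg -0.6368504535286448
level turn deg (wy,wz) [0.16 0.14]
t 11.97 p [0.5131 0.1537 0.1657] yaw 7.69 tilt 0.32 F [ 0.61  0.93 -1.82] M [-0.02 -0.04 -0.03] w 12.0 q6 -0.05
tool delta mm [-4.3  2.1 -6.9]
turn wx deg -0.80881119564516
level turn deg (wy,wz) [0.17 0.27]
```

```bash
python3 -m inch '[[10,[-3,2,-7],[-0.8,0.2,0.3]],[10,[0,0,0],[0,0,0]]]'>/dev/null; python3 to.py .5143 .1608 .17 8.5
cat > v.py <<'E'
import sys
from h import *
o=get_obs(); Rm=R.from_quat(o["tool_rot"]).as_matrix(); p=np.array(o["position"])
# tool->mount: mount z = -tool x, mount y = tool y
Mm=np.c_[np.cross(Rm[:,1],-Rm[:,0]),Rm[:,1],-Rm[:,0]]; O=p+Rm[:,0]*.0327
s=imaging.camera("scene"); x0,y0,k=230,70,4
im=np.clip(cv2.resize(s[y0:y0+140,x0:x0+140,::-1],None,fx=k,fy=k,interpolation=cv2.INTER_CUBIC)*1.4,0,255).astype(np.uint8)
def dr(P,col):
    q=np.round((proj("scene",P)-[x0,y0]+.5)*k).astype(int)
    for a,b in((0,1),(1,2),(2,3),(3,0),(4,5),(5,6),(6,7),(7,4),(0,4),(1,5),(2,6),(3,7)): cv2.line(im,tuple(map(int,q[a])),tuple(map(int,q[b])),col,1)
for B in(box(0,0,0,.0095,.036,.019),box(0,0,.031,.065,.034,.012)): dr(B@Mm.T+O,(0,0,255))
dr(pose(.5143,.1608,0,np.radians(8.5),box(0,0,0,.008,.084,.23)),(0,255,0))
cv2.imwrite(sys.argv[1],im)
for n,off in(("mount",0),("neck",.02),("grip",.048)):
    for d in imaging.tip_of("scene",n)[:1]: print(n,np.round(d["pixel"],1),round(d["confidence"],2),"expect",proj("scene",O+Mm[:,2]*off)[0].round(1))
E
python3 v.py pics/v1.png
```

```text
t 12.22 p [0.5142 0.1607 0.1688] yaw 8.47 tilt 0.06 F [ 0.23 -0.91 -2.43] M [ 0.01 -0.11  0.02] w 12.0 q6 -0.05
tool delta mm [-1.2  0.1 -0.1]
turn wx deg -0.028399296518397676
level turn deg (wy,wz) [-0.05 -0.04]
mount [300.  129.8] 0.95 expect [297.6 130.3]
neck [298.8 120.7] 0.95 expect [297.2 119.7]
grip [299.8 102.9] 0.95 expect [296.6 104.2]
```

View pics/v1.png

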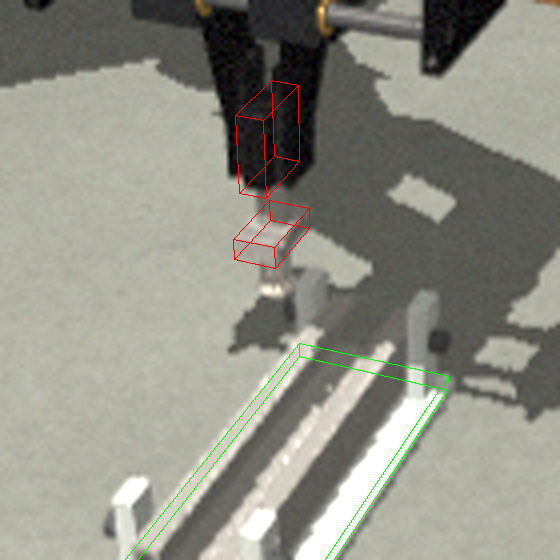

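Both the mount and the rail sit about 2 px right of the prediction in the scene view. The bias is shared, so the lateral alignment agrees. I'll descend now.

```bash
python3 -m inch '[[10,[20,0,0],[0,0,0]],[10,[20,0,0],[0,0,0]],[10,[5,0,0],[0,0,0]],[10,[0,0,0],[0,0,0]],[10,[0,0,0],[0,0,0]]]'>/dev/null; python3 to.py .5143 .1608 .1 8.5
```

```text
t 13.05 p [0.5153 0.1608 0.1238] yaw 8.49 tilt 0.18 F [-0.24  0.41 -2.35] M [ 0.02 -0.09 -0.02] w 12.3 q6 -0.05
tool delta mm [23.8 -1.1 -0.2]
turn wx deg -0.01064084890514394
level turn deg (wy,wz) [-0.03 -0.17]
```

```bash
python3 -m inch '[[10,[6,-1,0],[0,0,-0.1]],[10,[5,0,0],[0,0,-0.1]],[10,[0,0,0],[0,0,0]]]'>/dev/null; python3 to.py .5143 .1608 .1 8.5;python3 -m inch '[[10,[4,0,0],[0,0,0]],[10,[4,0,0],[0,0,0]],[10,[0,0,0],[0,0,0]]]'>/dev/null; python3 to.py .5143 .1608 .1 8.5
```

```text
t 13.43 p [0.515  0.1607 0.1133] yaw 8.49 tilt 0.1 F [-0.49  0.07 -0.71] M [-0.   -0.09 -0.06] w 12.3 q6 -0.05
tool delta mm [13.3 -0.7 -0.2]
turn wx deg -0.008027505567078208
level turn deg (wy,wz) [-0.02 -0.1 ]
t 13.8 p [0.5151 0.1607 0.1047] yaw 8.49 tilt 0.1 F [ 0.35  0.02 -0.6 ] M [ 0.01 -0.09  0.01] w 11.8 q6 -0.05
tool delta mm [ 4.7 -0.8 -0.2]
turn wx deg -0.009904084670125712
level turn deg (wy,wz) [-0.02 -0.1 ]
```

```bash
for i in 1 2 ; do python3 -m inch '[[10,[3,0,0],[0,0,0]],[10,[0,0,0],[0,0,0]]]'>/dev/null; python3 to.py .5143 .1608 .09 8.5; done
```

```text
t 14.05 p [0.5151 0.1607 0.1014] yaw 8.49 tilt 0.1 F [ 0.11  0.97 -2.08] M [-0.03 -0.11 -0.07] w 11.7 q6 -0.05
tool delta mm [11.4 -0.8 -0.2]
turn wx deg -0.008491849832035214
level turn deg (wy,wz) [-0.02 -0.1 ]
t 14.3 p [0.5152 0.1607 0.0983] yaw 8.49 tilt 0.11 F [-0.31 -0.3  -0.06] M [ 0.01 -0.14 -0.02] w 11.8 q6 -0.05
tool delta mm [ 8.3 -0.9 -0.2]
turn wx deg -0.009680166929546985
level turn deg (wy,wz) [-0.02 -0.11]
```

```bash
for i in 1 2 3; do python3 -m inch '[[10,[2,-0.3,0],[0,0,0]],[10,[0,0,0],[0,0,0]]]'>/dev/null; python3 to.py .5143 .1608 .09 8.5|head -1; done
```

```text
t 14.55 p [0.5149 0.1607 0.0962] yaw 8.49 tilt 0.12 F [-0.15 -0.46 -0.67] M [ 0.04 -0.08  0.03] w 11.6 q6 -0.05
t 14.8 p [0.5148 0.1607 0.0942] yaw 8.49 tilt 0.14 F [-1.23 -0.14 -0.74] M [-0.03 -0.11 -0.04] w 11.4 q6 -0.05
t 15.05 p [0.5147 0.1606 0.0921] yaw 8.49 tilt 0.16 F [-0.1   0.29 -0.54] M [-0.04 -0.14 -0.01] w 11.7 q6 -0.05
```

```bash
for i in 1 2 3; do python3 -m inch '[[10,[2,0,0],[0,0,0]],[10,[0,0,0],[0,0,0]]]'>/dev/null; python3 to.py .5143 .1608 .09 8.5|head -1; done
```

```text
t 15.3 p [0.5146 0.1606 0.0899] yaw 8.49 tilt 0.15 F [ 0.25 -0.43 -1.29] M [-0.01 -0.18 -0.05] w 11.4 q6 -0.05
t 15.55 p [0.5145 0.1606 0.0877] yaw 8.49 tilt 0.13 F [-0.68 -0.9  -1.88] M [ 0.02 -0.16  0.06] w 11.5 q6 -0.05
t 15.8 p [0.5144 0.1606 0.0856] yaw 8.49 tilt 0.12 F [ 0.11  0.97 -1.93] M [ 0.07 -0.09  0.05] w 11.5 q6 -0.05
```

```bash
for i in 1 2 3 4; do python3 -m inch '[[10,[2,0,0],[0,0,0]],[10,[0,0,0],[0,0,0]]]'>/dev/null; python3 to.py .5143 .1608 .09 8.5|head -1; done
```

```text
t 16.05 p [0.5144 0.1606 0.0834] yaw 8.49 tilt 0.12 F [ 0.04  0.83 -2.5 ] M [-0.05 -0.14  0.03] w 11.7 q6 -0.05
t 16.3 p [0.5144 0.1606 0.0813] yaw 8.49 tilt 0.12 F [-0.38  1.16 -1.24] M [ 0.04 -0.14 -0.01] w 11.7 q6 -0.05
t 16.55 p [0.5144 0.1606 0.0791] yaw 8.49 tilt 0.12 F [ 0.38  0.13 -1.59] M [ 0.04 -0.02 -0.  ] w 12.0 q6 -0.05
t 16.8 p [0.5147 0.1607 0.0775] yaw 8.5 tilt 0.16 F [ 0.8   0.12 -0.56] M [-0.02  0.05  0.02] w 11.5 q6 -0.05
```

```bash
for i in 1 2 3; do python3 -m inch '[[10,[1,0,0],[0,0,0]],[10,[0,0,0],[0,0,0]]]'>/dev/null; python3 to.py .5143 .1608 .09 8.5|head -1; done
```

```text
t 17.05 p [0.5148 0.1607 0.0776] yaw 8.5 tilt 0.19 F [ 0.49 -0.82 -1.65] M [-0.03 -0.07  0.04] w 11.6 q6 -0.05
t 17.3 p [0.5149 0.1607 0.0775] yaw 8.51 tilt 0.22 F [-0.35 -0.72 -0.23] M [-0.03 -0.03 -0.01] w 11.9 q6 -0.05
t 17.55 p [0.515  0.1607 0.0775] yaw 8.52 tilt 0.24 F [-1.53 -0.15  1.05] M [-0.02  0.08  0.03] w 12.1 q6 -0.05
```

```bash
for i in 1 2 3; do python3 -m inch '[[10,[3,0,0],[0,0,0]]]'>/dev/null; python3 to.py .5143 .1608 .09 8.5|head -1; done
```

```text
t 17.68 p [0.5156 0.1608 0.0768] yaw 8.52 tilt 0.32 F [-5.69 -0.27 30.81] M [-0.25  1.31 -0.03] w 11.9 q6 -0.05
t 17.8 p [0.5157 0.1608 0.0768] yaw 8.54 tilt 0.35 F [-6.55 -0.64 30.26] M [-0.26  1.51  0.02] w 11.8 q6 -0.05
t 17.93 p [0.5156 0.1608 0.0768] yaw 8.57 tilt 0.37 F [-5.88 -0.89 26.91] M [-0.29  1.39 -0.01] w 11.5 q6 -0.05
```

```bash
python3 -m inch '[[10,[-4,0,0],[0,0,0]],[10,[0,0,0],[0,0,0]]]'>/dev/null; python3 to.py .5143 .1608 .09 8.5
python3 - <<'E'
from h import *
yr=np.radians(8.5)
for cn in("top","scene"):
    im=cv2.imread(f"pics/{cn}0.png").astype(np.float32).mean(2)
    for z in(.0448,):
        xs=np.arange(-32,32.1,1); ys=np.arange(-70,71,1) if cn=="top" else np.arange(-60,80,1)
        g=np.array([[pose(.5143,.1608,0,yr,np.array([[x/1e3,y/1e3,z]]))[0] for y in ys] for x in xs]).reshape(-1,3)
        q=proj(cn,g).astype(np.float32).reshape(len(xs),len(ys),2)
        v=cv2.remap(im,q[...,0],q[...,1],cv2.INTER_LINEAR).mean(1)
        print(cn,z," ".join(f"{int(x)}:{int(i)}" for x,i in zip(xs,v)))
E
```

```text
t 18.18 p [0.5161 0.1609 0.0813] yaw 8.57 tilt 0.5 F [ 0.57  0.54 -1.63] M [-0.01 -0.08  0.01] w 11.5 q6 -0.05
tool delta mm [-8.7 -1.8 -0.2]
turn wx deg 0.06920335406022282
level turn deg (wy,wz) [ 0.04 -0.5 ]
top 0.0448 -32:150 -31:150 -30:149 -29:148 -28:148 -27:148 -26:147 -25:146 -24:142 -23:137 -22:129 -21:121 -20:114 -19:109 -18:106 -17:106 -16:107 -15:109 -14:111 -13:112 -12:111 -11:105 -10:97 -9:92 -8:91 -7:95 -6:99 -5:102 -4:103 -3:103 -2:103 -1:103 0:104 1:104 2:105 3:105 4:105 5:105 6:104 7:103 8:103 9:104 10:107 11:111 12:115 13:117 14:117 15:114 16:110 17:107 18:106 19:105 20:106 21:107 22:108 23:110 24:113 25:119 26:127 27:135 28:141 29:143 30:145 31:145 32:145
scene 0.0448 -32:124 -31:123 -30:123 -29:124 -28:124 -27:124 -26:125 -25:125 -24:126 -23:128 -22:131 -21:137 -20:145 -19:152 -18:153 -17:150 -16:147 -15:146 -14:146 -13:148 -12:150 -11:153 -10:155 -9:150 -8:135 -7:111 -6:86 -5:70 -4:65 -3:65 -2:65 -1:67 0:70 1:72 2:75 3:76 4:76 5:76 6:76 7:76 8:78 9:83 10:95 11:113 12:131 13:143 14:150 15:154 16:156 17:153 18:149 19:146 20:146 21:146 22:147 23:149 24:150 25:151 26:147 27:133 28:109 29:84 30:69 31:65 32:65
```

```bash
python3 - <<'E'
from h import *
s=np.mean([imaging.camera("scene").astype(float) for _ in range(3)],0).astype(np.uint8)
x0,y0=265,135
im=cv2.resize(s[y0:y0+65,x0:x0+80,::-1],None,fx=9,fy=9,interpolation=cv2.INTER_CUBIC);cv2.imwrite("pics/n1.png",np.clip(im*1.4,0,255).astype(np.uint8))
E
python3 to.py
```

```text
t 18.32 p [0.5154 0.1608 0.0806] yaw 8.57 tilt 0.37 F [-0.35  0.22 -1.17] M [-0.01 -0.13  0.03] w 11.8 q6 -0.05
level turn deg (wy,wz) [ 0.04 -0.37]
```

View pics/n1.png

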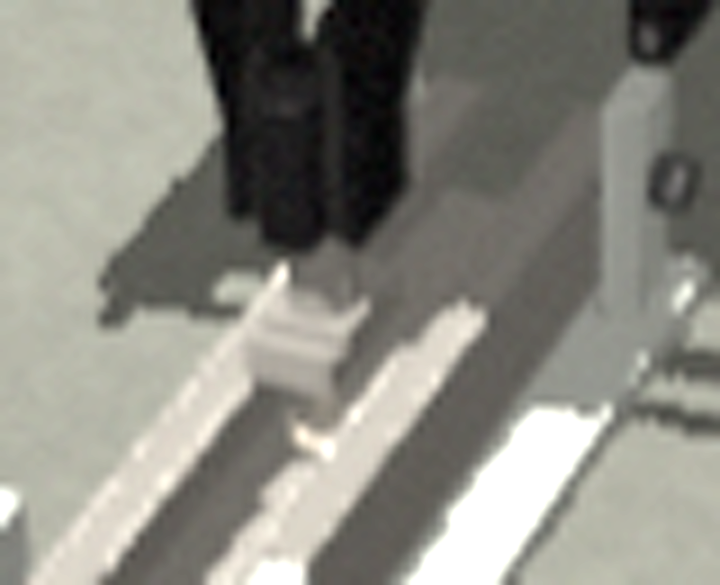

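The nut's front face spans (250,380)–(335,400). Its left edge sits on the -x lip and there is a gap on the right. The channel's outer edges in the top view also put the slot centre about 2 mm further +x, so I'll shift about 2 mm and feel again.

```bash
python3 -m inch '[[10,[0,1.3,0],[0,0,-0.4]],[10,[0,0,0],[0,0,0]]]'>/dev/null; python3 to.py .5166 .1612 .08 8.5; python3 -m inch '[[10,[0,0,0],[0,0,0]]]'>/dev/null; python3 to.py .5166 .1612 .08 8.5
```

```text
t 18.57 p [0.5165 0.1609 0.0794] yaw 8.56 tilt 0.15 F [-0.61 -0.24 -1.18] M [-0.   -0.07 -0.02] w 11.9 q6 -0.05
tool delta mm [-0.6  0.1 -0.3]
turn wx deg 0.06065685416733402
level turn deg (wy,wz) [0.03 0.15]
t 18.7 p [0.5164 0.1609 0.0791] yaw 8.56 tilt 0.19 F [ 0.06 -0.48 -0.63] M [-0.   -0.11  0.  ] w 11.6 q6 -0.05
tool delta mm [-0.9  0.2 -0.3]
turn wx deg 0.06047685913388179
level turn deg (wy,wz) [0.03 0.18]
```

```bash
for i in 1 2 3 4 5; do python3 -m inch '[[10,[1.2,0,0],[0,0,0.05]]]'>/dev/null; python3 to.py .5166 .1612 .08 8.5|head -1; done
```

```text
t 18.82 p [0.5165 0.1609 0.0778] yaw 8.56 tilt 0.13 F [ 0.65  0.28 -2.38] M [-0.03 -0.07  0.01] w 11.7 q6 -0.05
t 18.95 p [0.5166 0.1609 0.0765] yaw 8.56 tilt 0.07 F [-0.64 -0.24 -1.71] M [-0.01 -0.08 -0.02] w 12.1 q6 -0.05
t 19.07 p [0.5165 0.1609 0.0753] yaw 8.56 tilt 0.03 F [-0.05  0.78 -2.38] M [-0.01 -0.08 -0.03] w 12.1 q6 -0.05
t 19.2 p [0.5165 0.1609 0.074 ] yaw 8.56 tilt 0.05 F [ 0.25 -0.52 -1.54] M [-0.02 -0.04  0.  ] w 11.5 q6 -0.05
t 19.32 p [0.5165 0.1609 0.0727] yaw 8.56 tilt 0.1 F [ 1.31 -0.28 -1.33] M [ 0.01 -0.09 -0.01] w 11.8 q6 -0.05
```

```bash
for i in 1 2 3 4 5 6; do python3 -m inch '[[10,[1.2,0,0],[0,0,0]]]'>/dev/null; python3 to.py .5166 .1612 .08 8.5|head -1; done
```

```text
t 19.45 p [0.5165 0.1609 0.0715] yaw 8.56 tilt 0.11 F [ 0.83  0.3  -0.83] M [ 0.04 -0.13  0.01] w 11.8 q6 -0.05
t 19.57 p [0.5165 0.1609 0.0702] yaw 8.56 tilt 0.11 F [-0.64 -0.55  0.57] M [-0.   -0.04 -0.08] w 11.9 q6 -0.05
t 19.7 p [0.5165 0.1609 0.0691] yaw 8.56 tilt 0.11 F [0.19 0.76 1.06] M [-0.05 -0.01  0.04] w 11.7 q6 -0.05
t 19.82 p [0.5165 0.1609 0.0682] yaw 8.57 tilt 0.11 F [-0.78  0.22  2.28] M [-0.05  0.05 -0.02] w 11.6 q6 -0.05
t 19.95 p [0.5165 0.1609 0.0672] yaw 8.56 tilt 0.12 F [-2.05 -0.44  4.29] M [-0.03  0.15  0.03] w 11.3 q6 -0.05
t 20.07 p [0.5166 0.1609 0.0663] yaw 8.57 tilt 0.13 F [-1.08 -0.61  5.15] M [-0.09  0.19  0.03] w 11.6 q6 -0.05
```

```bash
for i in 1 2 3 4 ; do python3 -m inch '[[10,[1.5,0,0],[0,0,0]]]'>/dev/null; python3 to.py .5166 .1612 .08 8.5|head -1; done
```

```text
t 20.2 p [0.5165 0.1609 0.0652] yaw 8.57 tilt 0.14 F [-1.19  0.35  6.71] M [-0.06  0.24  0.02] w 11.8 q6 -0.05
t 20.32 p [0.5166 0.1609 0.0641] yaw 8.58 tilt 0.15 F [-2.29 -0.04  7.77] M [-0.1   0.29 -0.02] w 11.8 q6 -0.05
t 20.45 p [0.5166 0.1609 0.0632] yaw 8.58 tilt 0.16 F [-2.38 -0.6   9.32] M [-0.11  0.37  0.04] w 12.1 q6 -0.05
t 20.57 p [0.5166 0.1609 0.0624] yaw 8.59 tilt 0.18 F [-1.96 -0.3   9.81] M [-0.1   0.4  -0.06] w 11.9 q6 -0.05
```

```bash
for i in 1 2 3 ; do python3 -m inch '[[10,[1.4,0,0],[0,0,0]]]'>/dev/null; python3 to.py .5166 .1612 .08 8.5|head -1; done;  python3 -m inch '[[10,[0.8,0,0],[0,0,0]]]'>/dev/null; python3 to.py .5166 .1612 .08 8.5|head -1
```

```text
t 20.7 p [0.5166 0.1609 0.0618] yaw 8.59 tilt 0.19 F [-1.25 -0.34 10.61] M [-0.11  0.33 -0.02] w 11.6 q6 -0.05
t 20.82 p [0.5165 0.1609 0.0613] yaw 8.6 tilt 0.2 F [-3.33 -0.39 10.39] M [-0.08  0.42 -0.02] w 12.0 q6 -0.05
t 20.95 p [0.5166 0.1609 0.061 ] yaw 8.61 tilt 0.23 F [-2.74 -0.96 11.27] M [-0.07  0.45  0.02] w 11.8 q6 -0.05
t 21.07 p [0.5165 0.1609 0.0612] yaw 8.61 tilt 0.24 F [-2.77 -0.45 10.65] M [-0.13  0.47 -0.07] w 11.8 q6 -0.05
```

```bash
for i in 1 2 3 ; do python3 -m inch '[[10,[1.9,0,0],[0,0,0]]]'>/dev/null; python3 to.py .5166 .1612 .08 8.5|head -1; done
```

```text
t 21.2 p [0.5165 0.1609 0.0604] yaw 8.62 tilt 0.26 F [-1.76 -0.76 12.12] M [-0.13  0.46  0.01] w 11.9 q6 -0.05
t 21.32 p [0.5165 0.1609 0.0597] yaw 8.62 tilt 0.28 F [-3.18 -0.91 12.73] M [-0.1   0.54  0.03] w 12.0 q6 -0.05
t 21.45 p [0.5165 0.1609 0.0591] yaw 8.63 tilt 0.31 F [-2.49 -0.6  14.33] M [-0.15  0.56 -0.03] w 12.0 q6 -0.05
```

```bash
for i in 1 2 3 ; do python3 -m inch '[[10,[1.0,0,0],[-5,0,0.1]]]'>/dev/null; python3 to.py .5166 .1611 .0596 98.5; done
```

```text
t 21.57 p [0.5167 0.1609 0.0594] yaw 13.77 tilt 0.45 F [-1.88 -0.13 11.89] M [-0.05  0.5  -0.07] w 11.9 q6 -0.14
tool delta mm [-0.2 -0.  -0.2]
turn wx deg -84.73106675993176
level turn deg (wy,wz) [ 0.12 -0.43]
t 21.7 p [0.5169 0.161  0.0597] yaw 18.94 tilt 0.6 F [-2.46 -1.81 13.53] M [-0.02  0.51  0.04] w 11.7 q6 -0.23
tool delta mm [ 0.1 -0.2 -0.2]
turn wx deg -79.5598589317319
level turn deg (wy,wz) [ 0.18 -0.57]
t 21.82 p [0.517  0.1611 0.0601] yaw 24.11 tilt 0.75 F [-2.01  0.12 11.77] M [-0.11  0.4   0.04] w 11.4 q6 -0.32
tool delta mm [ 0.4 -0.4 -0.2]
turn wx deg -74.38974232811742
level turn deg (wy,wz) [ 0.25 -0.71]
```

```bash
for i in 1 2 3 ; do python3 -m inch '[[10,[1.7,-0.2,0],[-6,0.1,-0.4]]]'>/dev/null; python3 to.py .5166 .1611 .0596 98.5; done
```

```text
t 21.95 p [0.5175 0.1611 0.0598] yaw 30.29 tilt 0.45 F [-0.94 -0.05 12.05] M [ 0.03  0.33 -0.02] w 11.6 q6 -0.43
tool delta mm [ 0.2 -0.8 -0.4]
turn wx deg -68.2054904093541
level turn deg (wy,wz) [ 0.24 -0.38]
t 22.07 p [0.518  0.1612 0.0596] yaw 36.48 tilt 0.21 F [-1.99  0.22 12.37] M [ 0.01  0.29 -0.02] w 11.9 q6 -0.54
tool delta mm [-0.  -1.2 -0.7]
turn wx deg -62.02084403035447
level turn deg (wy,wz) [ 0.2  -0.06]
t 22.2 p [0.5185 0.1613 0.0594] yaw 42.67 tilt 0.31 F [-2.59  0.55 12.75] M [ 0.07  0.33 -0.06] w 11.8 q6 -0.64
tool delta mm [-0.2 -1.5 -1.1]
turn wx deg -55.832435879710566
level turn deg (wy,wz) [0.14 0.27]
```

```bash
for i in 1 2 3 ; do python3 -m inch '[[10,[1.4,-0.9,-0.8],[-6,0.1,0.1]]]'>/dev/null; python3 to.py .5166 .1611 .0596 98.5; done
```

```text
t 22.32 p [0.5186 0.1614 0.0595] yaw 48.89 tilt 0.15 F [-0.71 -0.96 13.29] M [-0.14  0.12 -0.01] w 12.0 q6 -0.75
tool delta mm [-0.1 -1.6 -1.2]
turn wx deg -49.61478360015806
level turn deg (wy,wz) [0.14 0.06]
t 22.45 p [0.5187 0.1614 0.0597] yaw 55.09 tilt 0.24 F [-1.74 -0.57 12.27] M [-0.    0.14 -0.02] w 11.8 q6 -0.87
tool delta mm [ 0.1 -1.5 -1.5]
turn wx deg -43.40697121078132
level turn deg (wy,wz) [ 0.18 -0.16]
t 22.57 p [0.5187 0.1613 0.0599] yaw 61.29 tilt 0.44 F [-1.66  0.15 11.01] M [0.11 0.23 0.04] w 11.5 q6 -0.98
tool delta mm [ 0.3 -1.2 -1.8]
turn wx deg -37.211853052410774
level turn deg (wy,wz) [ 0.25 -0.36]
```

```bash
for i in 1 2 3 ; do python3 -m inch '[[10,[1.6,-0.5,-1.2],[-6,0.2,-0.3]]]'>/dev/null; python3 to.py .5166 .1611 .0596 98.5; done
```

```text
t 22.7 p [0.5189 0.1615 0.0599] yaw 67.47 tilt 0.3 F [-1.4  -0.91 11.49] M [-0.03  0.16 -0.02] w 11.7 q6 -1.08
tool delta mm [ 0.3 -1.3 -2. ]
turn wx deg -31.026865184719355
level turn deg (wy,wz) [ 0.26 -0.14]
t 22.82 p [0.5191 0.1617 0.0599] yaw 73.66 tilt 0.27 F [-1.59 -0.1  12.45] M [ 0.05  0.15 -0.06] w 11.6 q6 -1.18
tool delta mm [ 0.3 -1.3 -2.2]
turn wx deg -24.838856971608664
level turn deg (wy,wz) [0.25 0.1 ]
t 22.95 p [0.5193 0.1619 0.0599] yaw 79.84 tilt 0.41 F [-1.27 -0.16 11.88] M [ 0.22  0.18 -0.05] w 12.0 q6 -1.29
tool delta mm [ 0.3 -1.2 -2.6]
turn wx deg -18.655147934142136
level turn deg (wy,wz) [0.23 0.34]
```

```bash
for i in 1 2 3 ; do python3 -m inch '[[10,[1.6,-0.6,-1.9],[-6,0.2,0.1]]]'>/dev/null; python3 to.py .5166 .1611 .0596 98.5; done
```

```text
t 23.07 p [0.5194 0.1619 0.06  ] yaw 86.05 tilt 0.34 F [ 0.61 -0.19 12.43] M [ 0.08 -0.05 -0.03] w 11.6 q6 -1.4
tool delta mm [ 0.4 -1.  -2.7]
turn wx deg -12.448869452481318
level turn deg (wy,wz) [0.26 0.21]
t 23.2 p [0.5194 0.1617 0.0601] yaw 92.24 tilt 0.33 F [-1.56  0.62 11.47] M [ 0.22  0.06 -0.01] w 11.5 q6 -1.51
tool delta mm [ 0.5 -0.5 -2.8]
turn wx deg -6.257189245220019
level turn deg (wy,wz) [0.32 0.09]
t 23.32 p [0.5194 0.1616 0.0602] yaw 98.42 tilt 0.38 F [-0.09  1.28 12.  ] M [0.39 0.08 0.01] w 11.2 q6 -1.62
tool delta mm [ 0.6 -0.1 -2.8]
turn wx deg -0.08495217851371706
level turn deg (wy,wz) [ 0.38 -0.01]
```

```bash
for i in 1 2 ; do python3 -m inch '[[10,[1.6,0,-2.5],[0,0.4,0]]]'>/dev/null; python3 to.py .5166 .1611 .0596 98.5; done
cat > w.py <<'E'
import sys
from h import *
s=np.mean([imaging.camera("scene").astype(float) for _ in range(2)],0).astype(np.uint8)
o=get_obs(); Rm=R.from_quat(o["tool_rot"]).as_matrix(); p=np.array(o["position"])
Mm=np.c_[np.cross(Rm[:,1],-Rm[:,0]),Rm[:,1],-Rm[:,0]]; O=p+Rm[:,0]*.0327
x0,y0,k=265,125,9
im=np.clip(cv2.resize(s[y0:y0+65,x0:x0+80,::-1],None,fx=k,fy=k,interpolation=cv2.INTER_CUBIC)*1.4,0,255).astype(np.uint8)
P=box(0,0,.031,.065,.034,.012)@Mm.T+O
q=np.round((proj("scene",P)+[2.0,0]-[x0,y0]+.5)*k).astype(int)
for a,b in((0,1),(1,2),(2,3),(3,0),(4,5),(5,6),(6,7),(7,4),(0,4),(1,5),(2,6),(3,7)): cv2.line(im,tuple(map(int,q[a])),tuple(map(int,q[b])),(0,0,255),1)
cv2.imwrite(sys.argv[1],im)
E
python3 w.py pics/w1.png; python3 to.py .5166 .1611 .0596 98.5
```

```text
t 23.45 p [0.5194 0.1616 0.0604] yaw 98.44 tilt 0.33 F [ 0.47 -0.44 11.9 ] M [ 0.22 -0.12 -0.03] w 11.7 q6 -1.62
tool delta mm [ 0.7 -0.1 -2.8]
turn wx deg -0.06455413567350377
level turn deg (wy,wz) [ 0.33 -0.02]
t 23.57 p [0.5195 0.1616 0.0605] yaw 98.43 tilt 0.27 F [-1.000e-02  2.100e-01  1.133e+01] M [ 0.17 -0.08  0.05] w 11.7 q6 -1.62
tool delta mm [ 0.9 -0.1 -2.9]
turn wx deg -0.07187393798599828
level turn deg (wy,wz) [ 0.27 -0.02]
t 23.68 p [0.5194 0.1616 0.0605] yaw 98.43 tilt 0.26 F [ 0.49 -0.61 12.5 ] M [ 0.17 -0.08 -0.01] w 11.8 q6 -1.62
tool delta mm [ 0.9 -0.1 -2.9]
turn wx deg -0.07165521088795401
level turn deg (wy,wz) [ 0.26 -0.01]
```

View pics/w1.png

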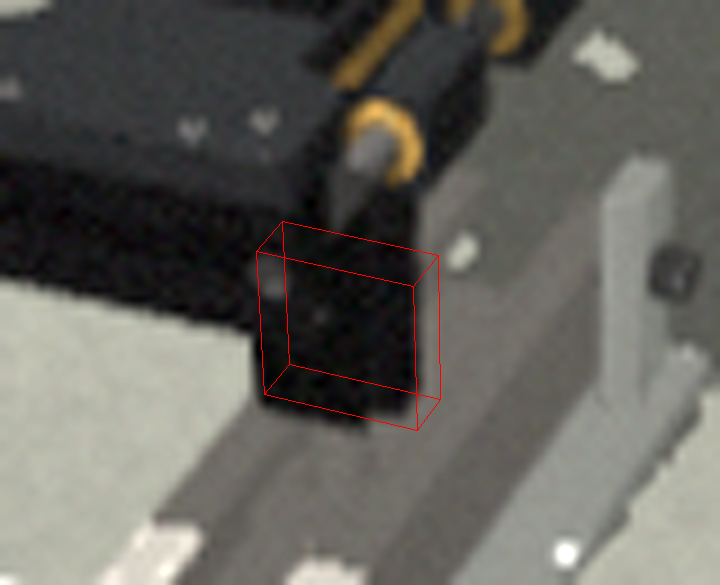

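The picture shows the grip about 1.7 mm toward -x from the jaw centre, with its black edge at 415 px against 440 predicted. That puts the mount axis at x ≈ 0.5177 against a slot centre of about 0.517, so the grooves should catch. I'll let it rise slowly.

```bash
for i in 1 2 3 4; do python3 -m inch '[[10,[-0.2,0,-1],[0,0.1,0]]]'>/dev/null; python3 to.py .5190 .1616 .0647 98.5|head -1; done
```

```text
t 23.8 p [0.5196 0.1617 0.062 ] yaw 98.43 tilt 0.32 F [-1.5  -0.49  9.69] M [ 0.07  0.36 -0.01] w 11.7 q6 -1.62
t 23.93 p [0.5194 0.1616 0.0634] yaw 98.43 tilt 0.35 F [-0.56 -0.17  7.36] M [ 0.1   0.22 -0.03] w 11.5 q6 -1.62
t 24.05 p [0.5194 0.1617 0.0645] yaw 98.44 tilt 0.39 F [ 0.47  0.46 -0.16] M [ 0.1  -0.12 -0.  ] w 11.9 q6 -1.62
t 24.18 p [0.5193 0.1616 0.0645] yaw 98.43 tilt 0.42 F [ 2.28 -0.29 -5.9 ] M [ 0.21 -0.45  0.08] w 11.5 q6 -1.62
```

```bash
python3 -m inch '[[10,[0.1,0,0.3],[0,0.2,0]],[10,[0.1,0,0],[0,0.1,0]]]'>/dev/null; python3 to.py .5190 .1616 .0647 98.5
```

```text
t 24.43 p [0.5196 0.1617 0.0644] yaw 98.43 tilt 0.07 F [-0.59 -0.49  4.91] M [ 0.14  0.01 -0.02] w 12.0 q6 -1.62
tool delta mm [-0.3  0.  -0.6]
turn wx deg -0.07374751642541355
level turn deg (wy,wz) [ 0.07 -0.01]
```

```bash
python3 -m inch '[[10,[-0.2,0,0],[0,0,0]],[20,[-0.1,0,0],[0,0,0]],[30,[0,0,0],[0,0,0]],[50,[0,0,0],[0,0,0]],[50,[0,0,0],[0,0,0]]]'>/dev/null; python3 to.py .5190 .1616 .0647 98.5
```

```text
t 25.05 p [0.5187 0.1615 0.0636] yaw 98.42 tilt 0.06 F [ 0.47  0.01 -1.54] M [ 0.07 -0.13 -0.02] w 42.1 q6 -1.62
tool delta mm [-1.1  0.   0.3]
turn wx deg -0.07918278096830988
level turn deg (wy,wz) [-0.06 -0.01]
```

Released. Now I'll raise straight up, move away and check.

```bash
python3 -m inch '[[60,[-4,0,0],[0,0,0]],[60,[-15,0,0],[0,0,0]],[60,[-30,0,0],[0,0,0]],[60,[-45,0,0],[0,0,0]],[60,[-45,0,0],[0,0,0]],[60,[-30,0,-30],[0,0,0]],[60,[0,0,-55],[0,0,0]],[60,[0,0,-20],[0,0,0]],[60,[0,0,0],[0,0,0]],[60,[0,0,0],[0,0,0]]]'>/dev/null; python3 to.py
python3 - <<'E'
from h import *
t=imaging.camera("top");s=imaging.camera("scene")
u=lambda im,x,y:cv2.resize(im[y:y+90,x:x+80,::-1],None,fx=5,fy=5,interpolation=cv2.INTER_CUBIC)
o=np.hstack([u(t,180,290),u(s,265,115)]);cv2.imwrite("pics/f1.png",np.clip(o*1.5,0,255).astype(np.uint8))
P={}
for n in("mount","neck","grip"):
    for c in("scene","top"):
        for d in imaging.tip_of(c,n)[:1]: P[n,c]=d["pixel"]; print(n,c,np.round(d["pixel"],1),round(d["confidence"],2))
    if (n,"scene") in P and (n,"top") in P: print(tri(P[n,"scene"],P[n,"top"]))
E
```

```text
t 26.3 p [0.4151 0.146  0.2469] yaw 98.42 tilt 0.75 F [-0.32  0.23  0.25] M [ 0.1  -0.11 -0.  ] w 60.1 q6 -1.63
level turn deg (wy,wz) [0.75 0.04]
mount scene [302.7 179.8] 0.83
mount top [214.6 334.4] 0.78
(array([0.51806034, 0.16559068, 0.03061751]), np.float64(0.0005920601409361979))
neck scene [301.5 171.3] 0.79
neck top [213.7 335.7] 0.8
(array([0.51762991, 0.16225961, 0.05160105]), np.float64(0.0015268305962769437))
grip scene [304. 162.] 0.58
grip top [207.3 336.5] 0.59
(array([0.51831032, 0.16909648, 0.06810787]), np.float64(0.0030528864416377796))
```

View pics/f1.png

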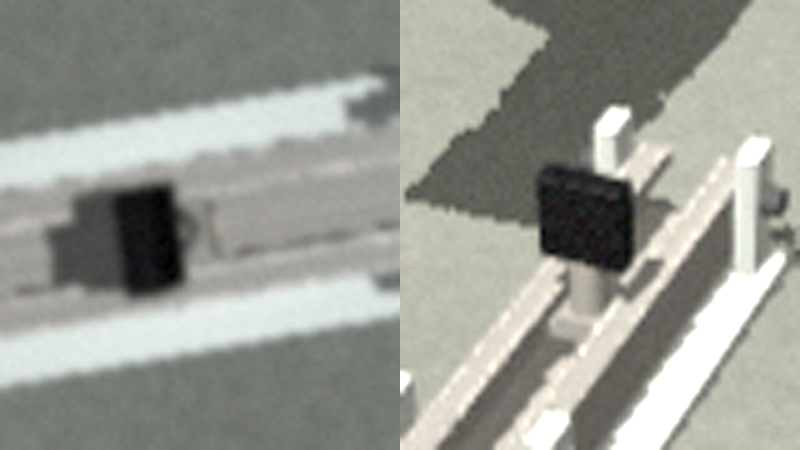

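The mount stands upright and crosswise, with its nut under the lips: grip at (590,215) in the crop, origin triangulated at z ≈ 0.031. The robot is clear, so I'm handing in.

```bash
python3 -c "
from rig import robot; print(robot.hand_in())"
```

```text
the job is handed in; nothing more can be done
None
```

I handed the job in at about 26 s, with the mount locked crosswise in the rail as far as I could check. One contact went over your 20 N guideline.

- **What I did:** I lifted the mount from the stand and set it lengthwise in the slot. I pressed it down about 11 mm against its spring, 13–16 N at the wrist with weight removed. Then I turned it a quarter turn, let it rise, opened the fingers and moved the arm clear.
- **Last checks passed:** The mount rose past the height where an uncaught nut would stop, and the spring load left the tool at the expected locked height. The last pictures show it upright, crosswise and under the lips. The networks put its origin at z about 31 mm, where I expected it. It sat about 1 mm from my slot-centre estimate and 2–5 mm from the rail middle.
- **Over the 20 N guideline:** On the first try the nut landed on a lip, because my slot position was about 2 mm off. A 3 mm probing push then pressed it with about 30 N for three readings (up to 0.4 s). That is below the 40 N failure limit. I backed off, shifted about 2 mm in +x, and it went in freely.
- **Brief pull on release:** While the mount rose, I pulled it up against the lips with about 4 N.
- **Where measurements disagreed:** The two cameras differed by 2–4 mm. The base-plate edges and the channel's outer edges put the slot centre about 2 mm apart, and feel settled it. The final grip points from the two cameras also scattered by a few mm. The grip held the mount about 1.7 mm off centre along its length, by my estimate.
- **Not checked:** I did not measure the lock force on the lips directly, or the final angle beyond the pictures. I did not re-measure the bottle, column or spanner; the arm kept well away from them.

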